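Set a label plate to overhang in the holding block and clamp it

TASK

The screw hole in the right-hand end of the blank steel label plate is to be countersunk from both sides. Without picking it up, push the plate flat against the steel fence and along it until its right-hand end stands out about 30 mm beyond the right-hand end of the wooden block and the hole is clear; then push the toggle clamp's lever fully down so that its rubber tip holds the plate there. Leave the emery roll, the caliper and the file where they lie.

Things in the scene. Friction and masses are not known exactly. Their poses are not given: they have to be found in the camera images.
- plate: Flat blank steel label plate with a fine engraved border, loose, 160 mm long (its y), 50 mm wide (its x), 6 mm thick, 0.27 to 0.5 kg, with an 8 mm screw hole on its centre line 15 mm from each end. It lies on the block's top, at first 5 to 16 mm short of the fence, a little skew, with its right end still on the block. Origin: centre of its underside.
- plate_end (a point): Middle of the lower edge of the plate's right-hand end (the -y end, the one to be pushed out beyond the block), 80 mm from the plate's origin. Axes as the plate's.
- block: Wooden holding block, fixed to the bench, 40 mm high, with a steel fence and a toggle clamp on top. Origin: on the bench, straight below the fence's front face at mid-length; x points away from the robot, square to the fence, y along the fence to the robot's left, z up. The wood reaches from x = -90 to +80 mm and from y = -120 to +120 mm.
- fence (a point): Foot of the fence's front face at mid-length, 40 mm above the block's origin; axes as the block's. The fence rises 12 mm over the block's top and runs its whole length, from x = 0 to 12 mm. A plate flat against it has its origin at x = -25 mm.
- block_end (a point): Point on the upper edge of the block's right-hand end, in the middle of the plate's track (block x = -25 mm, y = -120 mm, 40 mm above the bench). Axes as the block's: the plate's overhang is how far plate_end lies beyond it in -y.
- clamp_handle (a joint): Lever of the toggle clamp, rad: 0 = fully down, level, pointing away from the robot (clamped, locked over centre; solid stop); grows as the lever is raised; starts open at 1.1 to 1.3. It stays where it is left (friction: 2 to 5 N at the grip). Pushing it away from the robot and down swings the bar down; the last 0.3 rad press the rubber tip, which gives 2.5 mm, on the plate with about 10 N.
- lever_hinge (a point): Hinge of the lever: block x = 52 mm, y = -70 mm, 82 mm above the bench; its line runs along y; axes as the block's. The clamp's foot, 44 mm wide, stands behind the fence at this y. Its bar, 13 mm wide, slants steeply up over the plate while the clamp is open, all of it 35 to 80 mm above the block's top.
- handle_grip (a point): Point on the axis of the lever's round black grip, 95 mm from the lever's hinge. The grip is 17 to 19 mm thick and reaches from 50 to 122 mm from the hinge. It moves with the lever.
- clamp_tip: Round rubber tip of 15 mm diameter under the end of the clamp's bar; when the clamp is shut it sits on the plate at block x = -23 mm, y = -70 mm. Origin: middle of its lower face.
- emery_roll: Brown roll of emery tape, 60 mm across, 25 mm high, loose, standing on the block's top behind the fence, left of the clamp; leave it. Origin: centre of its underside.
- vernier_caliper: Steel caliper, 213 x 72 x 7 mm, lying loose on the bench to the right of the block; leave it. Origin: centre of its underside.
- half_round_file: File with a wooden handle, 286 x 29 x 31 mm, lying loose on the bench to the left of the block; leave it. Origin: centre of its underside.

How it is judged (in metres and radians):
On the way, in this order (a step that is already met when the one before it is completed fails the run):
1. with the clamp open, the plate lies flat against the fence and its right end stands out beyond the block's end as far as asked (x of plate in the frame of block above -0.0285 m and angle between the y axis of plate and the y axis of block, either way round below 0.03 rad and angle between plate's own z axis and vertical below 0.04 rad and y of plate_end in the frame of block_end between -0.04 and -0.022 m and value of joint clamp_handle above 0.5 rad), for 0.2 s.
2. the lever is fully down and the rubber tip presses on the plate (value of joint clamp_handle below 0.1 rad and contact force between clamp_tip and plate above 4 N), for 0.2 s.
At the end, for the whole second after the job is handed in: The plate is at rest flat against the fence (gap at its middle under 3.5 mm, skew under 0.03 rad), its right end stands 22 to 40 mm beyond the block's right end, the clamp lever is fully down (under 0.1 rad) and the rubber tip presses the plate with more than 4 N (all of step 2 and x of plate in the frame of block above -0.0285 m and angle between the y axis of plate and the y axis of block, either way round below 0.03 rad and angle between plate's own z axis and vertical below 0.04 rad and y of plate_end in the frame of block_end between -0.04 and -0.022 m and linear speed of plate below 0.01 m/s); the robot touches nothing.
It fails at once if the plate is lifted or tipped off the block's top (height (world z) of plate above 0.05 m or height (world z) of plate below 0.03 m or angle between plate's own z axis and vertical above 0.12 rad).
It fails at once if the emery roll, the caliper or the file is pushed away or picked up (distance of any of emery_roll, vernier_caliper, half_round_file from where it was at the start of the episode above 0.02 m).
It also fails if it takes over 61 s, if anything falls off the work surface, if the arm or the gripper's body presses on something with over 40 N, if the wrist force passes 120 N, or if a joint passes its speed limit or range.

ROBOT

A 6-joint arm with a two-finger parallel gripper is mounted at the origin on a cart in front of the work surface, level with it; the furniture and walls round the work are solid. World frame = base frame: x ahead of the robot, y to its left, z up, the work surface at z = 0. Lengths are in mm, angles in rad, forces in N, time in s.
With the tool pointing down it reaches from about 275 to 750 mm from the base axis. Payload 10.2 kg.
Tool frame: the origin (TCP) lies midway between the tips of the shut fingers; the grasp point (between the pads) lies 19 mm behind it (ctrl.hold_point_z is the distance from the TCP to the grasp point, in mm); z points along the fingers, y is the direction in which the jaws open and shut (so a half turn about z gives the same grasp; the last joint's range is limited). The gripper opens to 85 mm and grips with 20 to 120 N. Pads are 22 mm wide; open, the fingers measure 114 mm over their backs; the gripper's body (76 mm by 85 mm) begins 54 mm behind the grasp point. The pads swing forward as they close: fully open they stand 13 mm farther back than shut.
Start: joints at [0.934, 0.313, 1.498, -0, 1.331, -0.223], TCP at [211.111, 480.69, 231.294] pointing down, gripper open.
Joint ranges: [-2.94, 2.94], [-0.97, 2.17], [0.19, 2.56], [-1.23, 4.37], [0.02, 3.11], [-2.88, 2.88]. Speed limits (rad/s): [2.39, 2.39, 3.01, 3.14, 3.14, 3.14].

INTERFACE

Orientations are given as a unit quaternion [w, x, y, z].
In Python, from rig import ctrl, capture, get_calibration, ticket, search_frame, outline_of gives the robot as it stands. The module is installed in compiled form; this text tells all that it offers.
- The arm moves only by the tool servo_tool, never from a script. Its argument "motion" is a list of rows, each an object with "dr": the turn, a rotation vector about the tool's x, y, z in units of 10 degrees (1.0 is 10 degrees), a list of three; "delta_pos": the shift along the tool's x, y, z in units of 50 mm (1.0 is 50 mm), a list of three; "hand": the opening, from 0 (shut) to 1 (fully open). In form: [{"dr": [ax, ay, az], "delta_pos": [x, y, z], "hand": hand}, ...]. A call has 1 to 20 rows; each row shifts and turns the pose as measured when the row begins, along the tool's axes as they then stand; what a row does not reach is not made up. A row lasts 1/8 s, in which the tool goes at most 62.5 mm and 10.7 degrees, less where a joint would pass 70% of its speed; a pose out of reach is approached as far as the arm can. A call is refused whole if a number of a shift passes 1 or a number of a turn 1, either way. A call with a gripper value outside its range is refused whole. The fingers move at their own pace and stop on an object; "squeeze" is the grip in N (left out, the last holds). Time passes only in rows, so rows that do not move let the fingers close. It gives the time, the measured TCP pose, the force and the opening at its end, in the units of the state.
- ctrl.sense(): the state, without advancing time (a new reading comes with each control period).
- capture(name): name is "scene" or "top" or "wrist"; returns (picture, depth): 480x640x3 uint8, red, green, blue; 480x640 float32, mm along the optical axis (not along the pixel's ray), 0 where there is no reading.
- get_calibration(name): a dict with "camera_matrix" (3x3 intrinsics, pixels), "T" (4x4, takes a point from camera to world coordinates). Camera axes: x right, y down, z forward; pixel columns grow to the right and rows downward; lengths in mm; the calibration is good to about 2 mm. A picture is of the moment at which its call begins: read the wrist's pose just before it. get_calibration takes no time and is no camera call; for the wrist camera it gives the pose at the moment of the call.
- ticket.finish_job(): hands the job in, once; it reports no verdict.
Trained networks look in the newest picture that a camera, given by its name, has taken for a name from the list of things; names that differ only in an ending like _2 or _b are one class to them, and where a whole thing is asked for, a point or a joint stands for the part that bears it (a point fixed in the world has none). Each returns a list of dicts, best first, with "score" (0 to 1); they miss things now and then, are a little off and sometimes report something else, mostly with a low value. They report only what shows in the picture. A call takes as long as a camera call.
- search_frame(camera, label): "bbox" ([left, top, right, bottom] in pixels, round what is visible of it).
- outline_of(camera, label): "pixels" (480x640 bool, what is visible of it) and "bbox" ([left, top, right, bottom] in pixels, round what is visible of it).
The state is a dict: "time_s": time; "joints": joint angles; "dq": joint speeds; "tau": joint torques, N m; "eef_pos": TCP position; "ee_rot": TCP orientation; "force": force on the tool from outside, world axes, zero at the start; "wrist_torque": the same for the moment, N m; "grip_width": opening from 0.0 (shut) to 1.0 (fully open).
Only numpy, scipy, OpenCV 4.12 (cv2) and the standard library are available. Lean on these libraries where they do the work, as an engineer would, in place of code of your own. Each camera call takes 0.05 s, during which the arm holds its last target.

## Working session

There is one attempt and no reset: what is moved stays moved. The work goes in short steps, Python scripts to look and compute and a tool call to move; the robot and the scene stay as the last step left them, time stands still between calls to the robot, and variables do not carry over. Pictures are saved under pics/ and viewed, and the job is handed in when it is done.

Besides the shell and the picture viewer there is one more tool, called after ">>>" as a command line: name --argument value ..., lists and objects as JSON in quotes. servo_tool: Moves the arm, as the interface text tells. Its arguments: {"type":"object","properties":{"motion":{"type":"array"},"squeeze":{"type":"number"}},"required":["motion"]}

```bash
mkdir -p pics
cat > h.py <<'E'
import numpy as np, cv2
from rig import ctrl, capture, get_calibration, ticket, search_frame, outline_of
def snap(n,fn):
    p,d=capture(n); cv2.imwrite(f'pics/{fn}.png',p[:,:,::-1]); np.savez(f'pics/{fn}.npz',p=p,d=d,K=get_calibration(n)['camera_matrix'],T=get_calibration(n)['T']); return p,d
def unproj(f,u,v,z=None):
    K,T,d=f['K'],f['T'],f['d']
    z=d[int(v),int(u)] if z is None else z
    c=np.array([(u-K[0,2])/K[0,0]*z,(v-K[1,2])/K[1,1]*z,z,1]); return (np.array(T)@c)[:3]
def onplane(f,u,v,h):
    K,T=f['K'],np.array(f['T'])
    r=T[:3,:3]@np.array([(u-K[0,2])/K[0,0],(v-K[1,2])/K[1,1],1]); o=T[:3,3]
    return o+r*(h-o[2])/r[2]
def proj(f,P):
    K,T=f['K'],np.array(f['T']); c=np.linalg.inv(T)@np.append(P,1); return (K@(c[:3]/c[2]))[:2]
E
python3 - <<'E'
from h import *
print(ctrl.sense())
for n in('top','scene'):
    snap(n,n+'0')
    for l in('plate','block','clamp_handle','handle_grip','clamp_tip','emery_roll','vernier_caliper','half_round_file'):
        r=search_frame(n,l); print(n,l,[(x['score'],x['bbox']) for x in r[:2]])
    print(get_calibration(n))
E
```

```text
{'time_s': 0.0, 'joints': array([ 9.33599532e-01,  3.13440550e-01,  1.49843172e+00, -5.19854496e-06,
        1.33097882e+00, -2.23403538e-01]), 'dq': array([ 1.93443764e-03,  3.95091870e-04, -1.57847529e-03, -5.70742356e-04,
       -1.68293485e-03,  6.85362952e-06]), 'tau': array([ 3.61755672e-03, -4.12276983e+01, -2.59742635e+01,  7.91384025e-08,
        4.19882359e-03,  3.62822630e-05]), 'eef_pos': array([210.95617938, 480.4787322 , 230.74192201]), 'ee_rot': array([-2.60181361e-04,  2.05423061e-01,  9.78673066e-01, -5.72915082e-04]), 'force': array([ 0.38435104, -0.45401007,  0.49697462]), 'wrist_torque': array([-0.0137844 , -0.05631785, -0.00523807]), 'grip_width': 0.9966691865531426}
top plate [(0.96, [270.7, 285.7, 344.0, 310.6])]
top block [(0.61, [244.5, 228.4, 349.9, 322.4])]
top clamp_handle [(0.83, [325.7, 228.6, 333.6, 262.4])]
top handle_grip [(0.67, [325.1, 227.1, 336.2, 264.8])]
top clamp_tip [(0.7, [426.0, 237.1, 484.7, 320.0])]
top emery_roll [(0.75, [252.5, 245.2, 275.2, 274.3])]
top vernier_caliper [(0.77, [428.3, 233.0, 486.7, 318.3])]
top half_round_file [(0.59, [
[... 819 characters left out ...]
[]
scene emery_roll [(0.94, [260.1, 212.9, 290.0, 239.0])]
scene vernier_caliper [(0.76, [352.2, 352.6, 423.4, 462.2])]
scene half_round_file [(0.78, [209.4, 166.1, 296.1, 208.1])]
{'camera_matrix': array([[524.63237322,   0.        , 315.01633466],
       [  0.        , 524.63237322, 234.00552493],
       [  0.        ,   0.        ,   1.        ]]), 'T': array([[ 8.51856714e-01, -3.58656446e-01,  3.81714150e-01,
         1.78181001e+02],
       [-5.23591313e-01, -6.02400486e-01,  6.02466423e-01,
        -6.74977368e+02],
       [ 1.38663232e-02, -7.13077281e-01, -7.00948298e-01,
         8.63992430e+02],
       [ 0.00000000e+00,  0.00000000e+00,  0.00000000e+00,
         1.00000000e+00]])}
```

Run:
```python
import cv2
p=cv2.imread('pics/top0.png'); c=p[215:335,230:390]; cv2.imwrite('pics/top0c.png',cv2.resize(c,None,fx=5,fy=5,interpolation=cv2.INTER_CUBIC))
p=cv2.imread('pics/scene0.png'); c=p[190:340,200:400]; cv2.imwrite('pics/scene0c.png',cv2.resize(c,None,fx=4,fy=4,interpolation=cv2.INTER_CUBIC))
```

```text
(no output)
```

View pics/top0c.png

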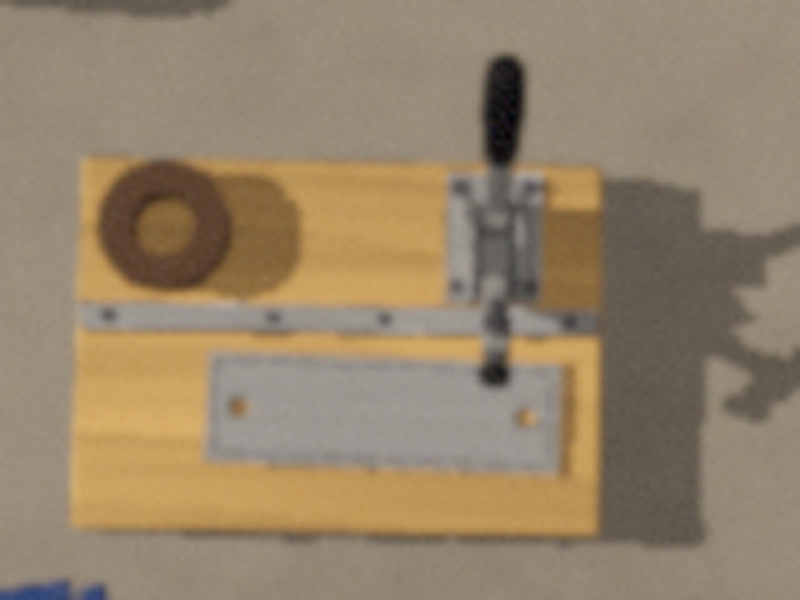

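View pics/scene0c.png

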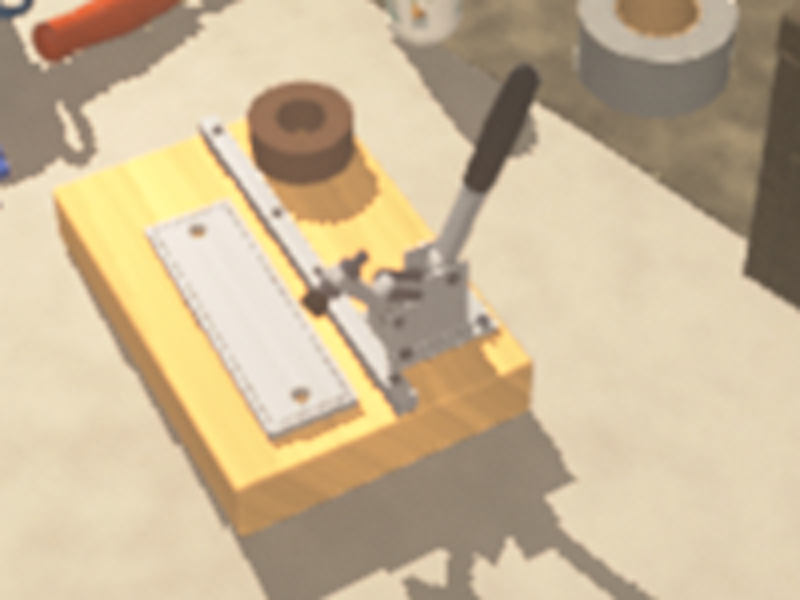

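View pics/top0.png

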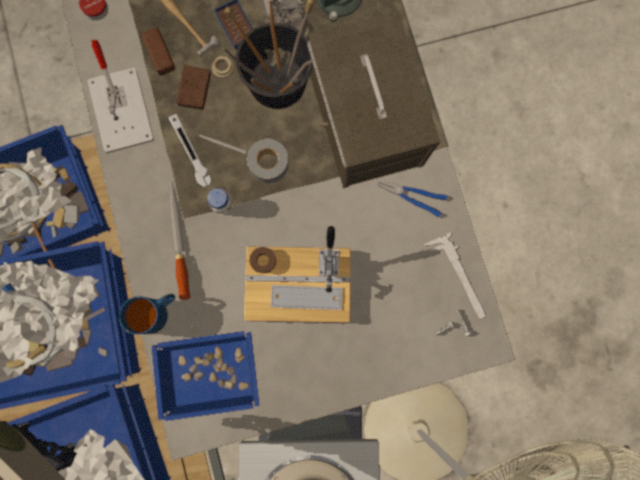

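```bash
cat > m.py <<'E'
from h import *
f=np.load('pics/top0.npz')
def t(x,y,h): return onplane(f,230+x/5,215+y/5,h)[:3].round(1)
for n,pts,h in (('block',[(82,158),(600,168),(598,533),(72,527)],40),('fence front',[(80,332),(597,333)],46),('fencefoot',[(80,336),(597,336)],40),('plate',[(210,353),(563,364),(559,473),(206,458)],46),('holes',[(238,406),(526,417)],46)):
    print(n,[t(x,y,h).tolist() for x,y in pts])
for (x,y) in ((300,400),(300,500),(300,315),(505,70),(505,150),(495,375)): print(x,y,unproj(f,230+x/5,215+y/5))
E
python3 m.py
```

```text
block [[593.7, 140.5, 40.0], [586.2, -97.7, 40.0], [419.4, -93.3, 40.0], [425.4, 144.5, 40.0]]
fence front [[513.1, 140.5, 46.0], [509.7, -94.4, 46.0]]
fencefoot [[511.8, 141.2, 40.0], [508.8, -94.7, 40.0]]
plate [[502.8, 81.6, 46.0], [495.8, -78.6, 46.0], [446.5, -75.9, 46.0], [455.4, 83.5, 46.0]]
holes [[478.7, 69.0, 46.0], [472.0, -61.4, 46.0]]
300 400 [480.93089243  40.84804578  47.33150728]
300 500 [436.27972681  41.72313131  32.28648311]
300 315 [519.40031373  40.54240023  48.35560971]
505 70 [606.45627804 -49.31763247 193.45602608]
505 150 [580.20382406 -50.43404197 145.42371847]
495 375 [488.22984497 -46.25391432  92.46194508]
```

>>> servo_tool --motion '[{"dr": [0, 0, -0.76], "delta_pos": [0, 0, -0.5], "hand": 0}, {"dr": [0, 0, -0.76], "delta_pos": [0, 0, -0.5], "hand": 0}, {"dr": [0, 0, -0.76], "delta_pos": [0, 0, -0.5], "hand": 0}, {"dr": [0, 0, 0], "delta_pos": [-0.48, -0.9, 0], "hand": 0}, {"dr": [0, 0, 0], "delta_pos": [-0.48, -0.9, 0], "hand": 0}, {"dr": [0, 0, 0], "delta_pos": [-0.48, -0.9, 0], "hand": 0}, {"dr": [0, 0, 0], "delta_pos": [-0.48, -0.9, 0], "hand": 0}, {"dr": [0, 0, 0], "delta_pos": [-0.48, -0.9, 0], "hand": 0}, {"dr": [0, 0, 0], "delta_pos": [-0.48, -0.9, 0], "hand": 0}, {"dr": [0, 0, 0], "delta_pos": [-0.48, -0.9, 0], "hand": 0}, {"dr": [0, 0, 0], "delta_pos": [-0.48, -0.9, 0], "hand": 0}]'

```text
time_s: 2.28
eef_pos: [406.6, 111.4, 309.4]
ee_rot: [0.002, -0.002, 1.0, 0.0]
force: [1.5, 0.7, -1.0]
grip_width: -0.002
```

Run:
```python
from h import *
s=ctrl.sense(); print(s['eef_pos'],s['ee_rot'],s['time_s'],s['grip_width'],s['joints'])
snap('wrist','w1'); print(get_calibration('wrist'))
```

```text
[406.60573634 111.37322332 309.4218854 ] [ 1.68543450e-03 -1.93255946e-03  9.99996698e-01  1.67519291e-04] 2.275 -0.0017498297407199158 [-1.23787735e-02  2.75561695e-02  1.63513678e+00  3.84989279e-04
  1.47553398e+00 -1.58707620e+00]
{'camera_matrix': array([[392.26406543,   0.        , 321.68995489],
       [  0.        , 392.26406543, 232.87030153],
       [  0.        ,   0.        ,   1.        ]]), 'T': array([[ 1.25182921e-03,  9.52842829e-01,  3.03461656e-01,
         3.32275732e+02],
       [ 9.99998408e-01, -8.06933127e-04, -1.59145898e-03,
         1.07623749e+02],
       [-1.27153701e-03,  3.03463165e-01, -9.52842322e-01,
         4.51023243e+02],
       [ 0.00000000e+00,  0.00000000e+00,  0.00000000e+00,
         1.00000000e+00]])}
```

View pics/w1.png

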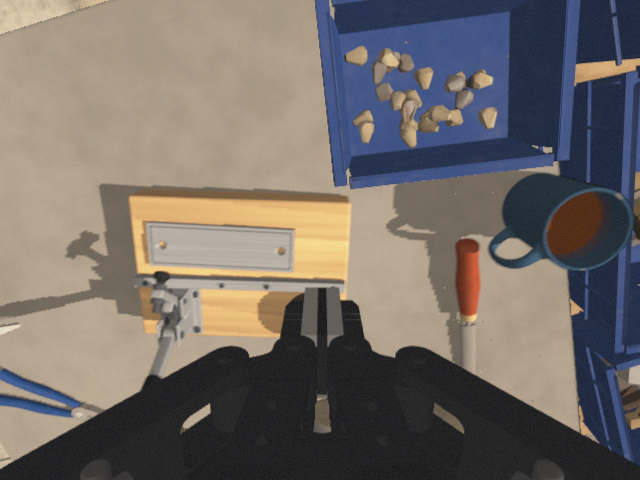

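>>> servo_tool --motion '[{"dr": [0, 0, 0], "delta_pos": [0.5, -0.75, 0.4], "hand": 0}, {"dr": [0, 0, 0], "delta_pos": [0.5, -0.75, 0.4], "hand": 0}, {"dr": [0, 0, 0], "delta_pos": [0.5, -0.75, 0.4], "hand": 0}, {"dr": [0, 0, 0], "delta_pos": [0, 0, 0], "hand": 0}]'

```text
time_s: 2.82
eef_pos: [332.4, -9.9, 247.2]
ee_rot: [0.002, 0.002, 1.0, -0.001]
force: [1.2, -0.1, 1.2]
grip_width: -0.003
```

Run:
```python
from h import *
s=ctrl.sense(); print(s['eef_pos'],s['ee_rot'],s['time_s'])
snap('wrist','w2')
```

```text
[332.38624341  -9.8841222  247.16705864] [ 0.00232969  0.0017363   0.99999502 -0.00123222] 2.825
```

View pics/w2.png

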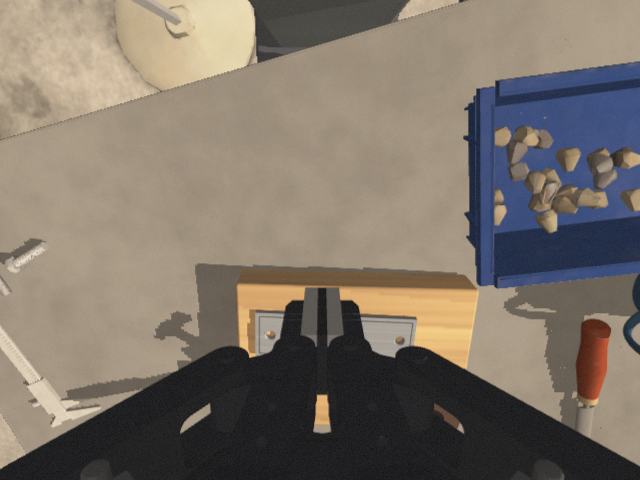

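Run:
```python
import cv2
p=cv2.imread('pics/w1.png'); c=p[190:350,125:355]; cv2.imwrite('pics/w1c.png',cv2.resize(c,None,fx=3.4,fy=3.4,interpolation=cv2.INTER_CUBIC))
```

```text
(no output)
```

View pics/w1c.png

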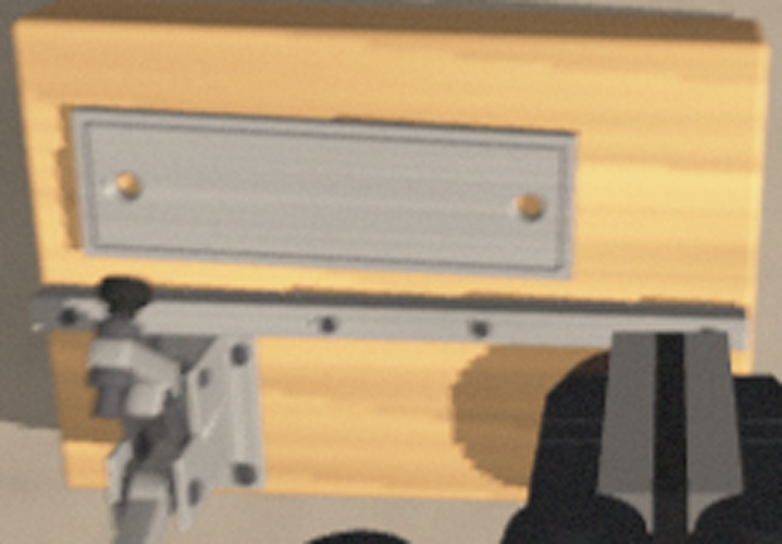

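```bash
cat > m2.py <<'E'
from h import *
f=np.load('pics/w1.npz')
def t(x,y,h): return onplane(f,125+x/3.4,190+y/3.4,h)[:2].round(1)
for n,pts,h in (('block',[(17,22),(770,45),(40,285),(70,487),(520,500)],40),('foot',[(42,286),(745,303)],40),('ftop',[(35,296),(745,313)],52),('plate',[(75,108),(580,133),(570,278),(88,250)],46),('holes',[(127,184),(530,205)],46)):
    print(n,[t(x,y,h).tolist() for x,y in pts])
E
python3 m2.py
```

```text
block [[422.2, -97.9], [429.8, 139.0], [511.9, -103.6], [589.2, -104.2], [594.5, 54.2]]
foot [[512.3, -103.0], [518.7, 132.5]]
ftop [[510.6, -99.6], [516.8, 131.8]]
plate [[448.6, -80.7], [457.0, 78.8], [506.9, 74.4], [496.9, -83.0]]
holes [[474.0, -67.4], [481.3, 62.1]]
```

>>> servo_tool --motion '[{"dr": [0, 0, 0.15], "delta_pos": [-0.6, 0.14, 0.6], "hand": 0}, {"dr": [0, 0, 0], "delta_pos": [-0.6, 0.14, 0.8], "hand": 0}, {"dr": [0, 0, 0], "delta_pos": [-0.6, 0.14, 0.8], "hand": 0}, {"dr": [0, 0, 0], "delta_pos": [-0.16, 0.02, 0.8], "hand": 0}, {"dr": [0, 0, 0], "delta_pos": [0, 0, 0.5], "hand": 0}, {"dr": [0, 0, 0], "delta_pos": [0, 0, 0], "hand": 0}]'

```text
time_s: 3.62
eef_pos: [443.9, 16.6, 72.3]
ee_rot: [0.009, 0.011, 1.0, -0.002]
force: [-0.5, -0.1, 0.6]
grip_width: -0.0
```

Run:
```python
from h import *
s=ctrl.sense(); print(s['eef_pos'],s['ee_rot'],s['time_s'],s['force'])
```

```text
[443.93366068  16.61870997  72.28451548] [ 0.00921483  0.01057082  0.99989881 -0.00239194] 3.625 [-0.45679615 -0.1397729   0.57355243]
```

>>> servo_tool --motion '[{"dr": [0, 0.1, 0.03], "delta_pos": [0.34, -0.06, 0], "hand": 0}, {"dr": [0, 0, 0], "delta_pos": [0, 0, 0], "hand": 0}, {"dr": [0, 0, 0], "delta_pos": [0, 0, 0.4], "hand": 0}, {"dr": [0, 0, 0], "delta_pos": [0, 0, 0], "hand": 0}]'

```text
time_s: 4.12
eef_pos: [428.2, 14.1, 55.9]
ee_rot: [0.004, 0.013, 1.0, -0.003]
force: [-0.4, -1.1, 0.9]
grip_width: 0.001
```

Run:
```python
from h import *
s=ctrl.sense(); print(s['eef_pos'],s['ee_rot'],s['time_s'],s['force'])
```

```text
[428.16421902  14.14516846  55.86064138] [ 0.00380375  0.01284397  0.99990541 -0.0031186 ] 4.125 [-0.36952574 -1.0618934   0.86996647]
```

Down to about 42 mm, then look.

>>> servo_tool --motion '[{"dr": [0, 0, 0], "delta_pos": [0, 0, 0.22], "hand": 0}, {"dr": [0, 0, 0], "delta_pos": [0, 0, 0], "hand": 0}]'

```text
time_s: 4.38
eef_pos: [429.2, 13.8, 45.8]
ee_rot: [0.005, 0.013, 1.0, -0.003]
force: [0.1, 0.3, -0.1]
grip_width: 0.003
```

Run:
```python
from h import *
s=ctrl.sense(); print(s['eef_pos'],s['ee_rot'],s['time_s'],s['force'])
p,d=snap('scene','s2')
cv2.imwrite('pics/s2c.png',cv2.resize(p[170:340,190:400,::-1],None,fx=3.5,fy=3.5,interpolation=cv2.INTER_CUBIC))
```

```text
[429.16692539  13.83368316  45.75472055] [ 0.00521502  0.01291774  0.99989706 -0.00343595] 4.375 [ 0.10629226  0.30593696 -0.05425384]
```

View pics/s2c.png

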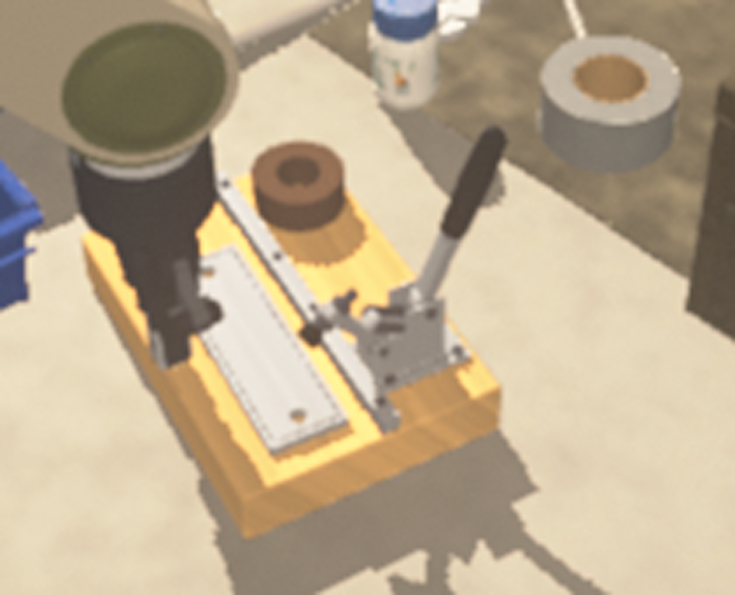

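>>> servo_tool --motion '[{"dr": [0, 0, 0], "delta_pos": [0, 0, 0.08], "hand": 0}, {"dr": [0, 0, 0], "delta_pos": [-0.1, 0, 0], "hand": 0}, {"dr": [0, 0, 0], "delta_pos": [-0.08, 0, 0], "hand": 0}, {"dr": [0, 0, 0], "delta_pos": [0, 0, 0], "hand": 0}]'

```text
time_s: 4.92
eef_pos: [439.8, 13.4, 42.6]
ee_rot: [0.006, 0.013, 1.0, -0.004]
force: [-0.5, -0.2, 0.2]
grip_width: -0.001
```

>>> servo_tool --motion '[{"dr": [0, 0, 0], "delta_pos": [-0.08, 0, 0.02], "hand": 0}, {"dr": [0, 0, 0], "delta_pos": [-0.05, 0, 0], "hand": 0}, {"dr": [0, 0, 0], "delta_pos": [0, 0, 0], "hand": 0}]'

```text
time_s: 5.3
eef_pos: [446.0, 13.4, 41.4]
ee_rot: [0.005, 0.013, 1.0, -0.003]
force: [-0.0, -0.1, 0.1]
grip_width: 0.001
```

>>> servo_tool --motion '[{"dr": [0, 0, 0], "delta_pos": [-0.07, 0, 0], "hand": 0}, {"dr": [0, 0, 0], "delta_pos": [-0.05, 0, 0], "hand": 0}]'

```text
time_s: 5.55
eef_pos: [450.9, 13.2, 41.2]
ee_rot: [0.003, 0.013, 1.0, -0.003]
force: [-11.5, -2.8, 6.1]
grip_width: -0.0
```

Run:
```python
from h import *
s=ctrl.sense(); print(s['eef_pos'],s['ee_rot'],s['time_s'],s['force'])
p,d=snap('scene','s3')
cv2.imwrite('pics/s3c.png',cv2.resize(p[220:340,190:340,::-1],None,fx=5,fy=5,interpolation=cv2.INTER_CUBIC))
```

```text
[450.89514241  13.24122391  41.18402787] [ 0.00337791  0.01264261  0.9999084  -0.00345587] 5.55 [-11.52613848  -2.76556069   6.0884712 ]
```

View pics/s3c.png

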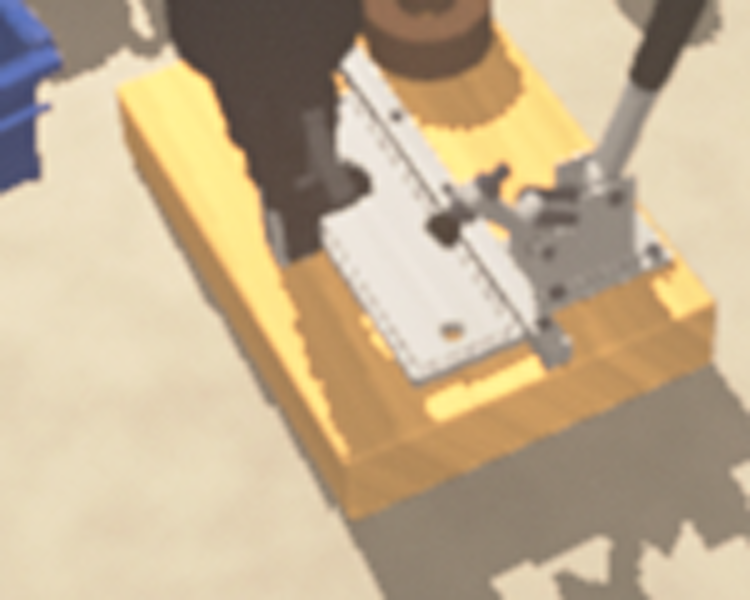

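>>> servo_tool --motion '[{"dr": [0, 0, 0], "delta_pos": [0.25, 0, 0], "hand": 0}, {"dr": [0, 0, 0], "delta_pos": [0, 0, -0.7], "hand": 0}, {"dr": [0, 0, 0], "delta_pos": [-0.3, 0.65, 0], "hand": 0}, {"dr": [0, 0, 0], "delta_pos": [-0.3, 0.65, 0], "hand": 0}, {"dr": [0, 0, 0], "delta_pos": [-0.3, 0.6, 0], "hand": 0}, {"dr": [0, 0, 0], "delta_pos": [0, 0, 0], "hand": 0}, {"dr": [0, 0, 0], "delta_pos": [0, 0, 0], "hand": 0}]'

```text
time_s: 6.48
eef_pos: [485.9, 109.8, 77.6]
ee_rot: [0.007, 0.014, 1.0, -0.003]
force: [0.6, -0.1, 0.4]
grip_width: -0.001
```

Run:
```python
from h import *
s=ctrl.sense(); print(s['eef_pos'],s['ee_rot'],s['time_s'],s['force'])
p,d=snap('top','t3')
cv2.imwrite('pics/t3c.png',cv2.resize(p[215:335,230:390,::-1],None,fx=5,fy=5,interpolation=cv2.INTER_CUBIC))
```

```text
[485.91085266 109.76308179  77.55573762] [ 0.00656944  0.01354273  0.99988196 -0.00308308] 6.475 [ 0.64620965 -0.11797655  0.3949519 ]
```

View pics/t3c.png

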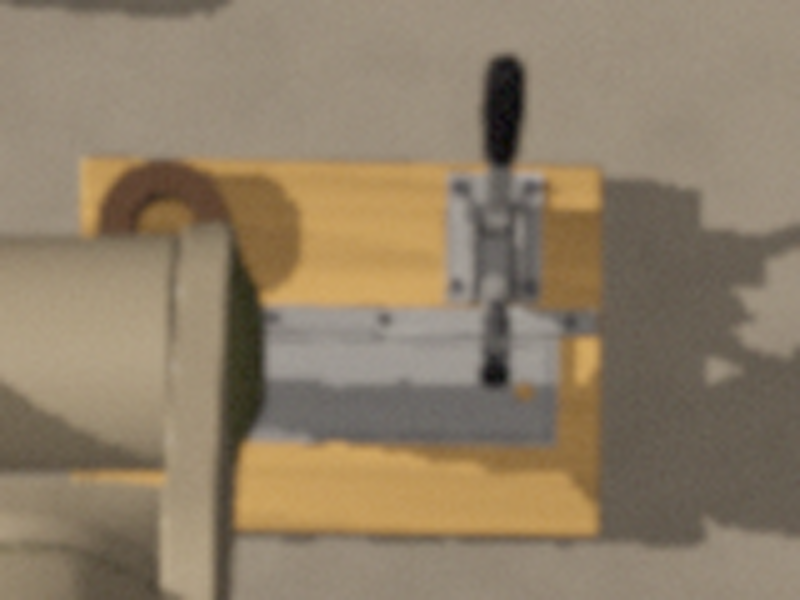

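>>> servo_tool --motion '[{"dr": [0, 0, 0], "delta_pos": [0, 0, 0.4], "hand": 0}, {"dr": [0, 0, 0], "delta_pos": [0, 0, 0.2], "hand": 0}, {"dr": [0, 0, 0], "delta_pos": [0, 0, 0], "hand": 0}]'

```text
time_s: 6.9
eef_pos: [486.0, 107.6, 47.4]
ee_rot: [0.007, 0.015, 1.0, -0.003]
force: [0.5, -0.5, -0.1]
grip_width: 0.001
```

>>> servo_tool --motion '[{"dr": [0, 0, 0], "delta_pos": [0, 0, 0.1], "hand": 0}, {"dr": [0, 0, 0], "delta_pos": [0, 0, 0], "hand": 0}, {"dr": [0, 0, 0], "delta_pos": [0, -0.12, 0], "hand": 0}, {"dr": [0, 0, 0], "delta_pos": [0, -0.12, 0], "hand": 0}]'

```text
time_s: 7.4
eef_pos: [486.3, 94.7, 43.4]
ee_rot: [0.008, 0.015, 1.0, -0.003]
force: [-0.2, 0.9, 0.6]
grip_width: 0.005
```

>>> servo_tool --motion '[{"dr": [0, 0, 0], "delta_pos": [0, -0.1, 0.03], "hand": 0}, {"dr": [0, 0, 0], "delta_pos": [0, -0.1, 0], "hand": 0}, {"dr": [0, 0, 0], "delta_pos": [0, -0.1, 0], "hand": 0}, {"dr": [0, 0, 0], "delta_pos": [0, 0, 0], "hand": 0}]'

```text
time_s: 7.9
eef_pos: [485.9, 78.2, 42.0]
ee_rot: [0.008, 0.015, 1.0, -0.003]
force: [-0.9, 0.3, -0.6]
grip_width: 0.003
```

Run:
```python
from h import *
s=ctrl.sense(); print(s['eef_pos'],s['ee_rot'],s['time_s'],s['force'])
p,d=snap('top','t4')
cv2.imwrite('pics/t4c.png',cv2.resize(p[215:335,230:390,::-1],None,fx=5,fy=5,interpolation=cv2.INTER_CUBIC))
```

```text
[485.89492443  78.20276816  41.97878994] [ 0.00816366  0.01549976  0.99984208 -0.00298933] 7.9 [-0.92598323  0.2732733  -0.55414342]
```

View pics/t4c.png

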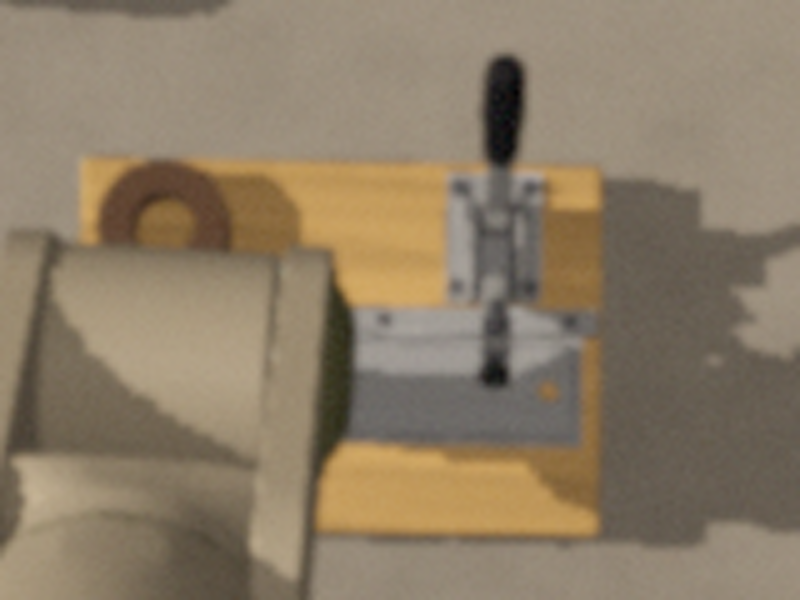

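>>> servo_tool --motion '[{"dr": [0, 0, 0], "delta_pos": [0, -0.12, 0], "hand": 0}, {"dr": [0, 0, 0], "delta_pos": [0, -0.12, 0], "hand": 0}, {"dr": [0, 0, 0], "delta_pos": [0, -0.12, 0], "hand": 0}, {"dr": [0, 0, 0], "delta_pos": [0, -0.12, 0], "hand": 0}, {"dr": [0, 0, 0], "delta_pos": [0, -0.12, 0], "hand": 0}, {"dr": [0, 0, 0], "delta_pos": [0, 0, 0], "hand": 0}]'

```text
time_s: 8.7
eef_pos: [484.8, 46.3, 42.1]
ee_rot: [0.008, 0.015, 1.0, -0.003]
force: [0.4, -0.1, 0.6]
grip_width: 0.002
```

Run:
```python
from h import *
s=ctrl.sense(); print(s['eef_pos'],s['ee_rot'],s['time_s'],s['force'])
p,d=snap('top','t5')
cv2.imwrite('pics/t5c.png',cv2.resize(p[215:335,230:390,::-1],None,fx=5,fy=5,interpolation=cv2.INTER_CUBIC))
```

```text
[484.78059195  46.26630052  42.05854316] [ 0.00802208  0.01539028  0.99984498 -0.00296508] 8.7 [ 0.38529468 -0.13101733  0.56043092]
```

View pics/t5c.png

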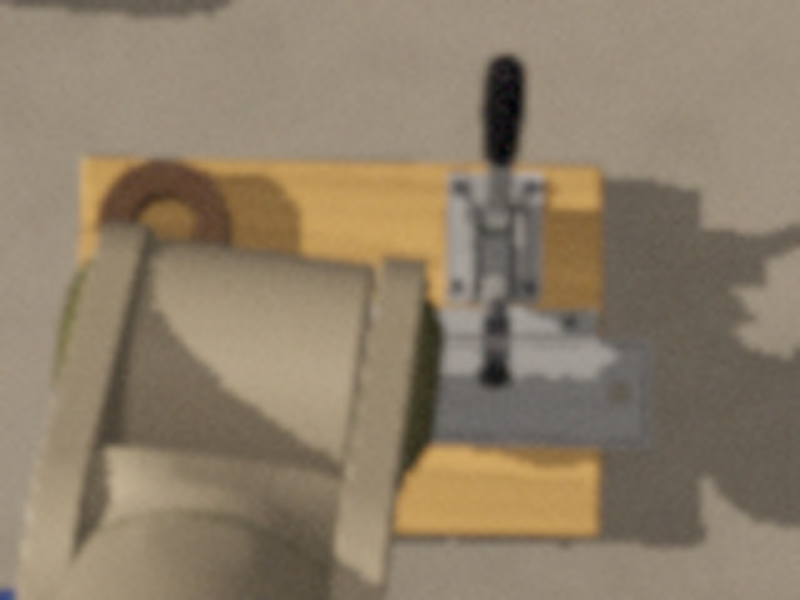

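>>> servo_tool --motion '[{"dr": [0, 0, 0], "delta_pos": [0, -0.07, 0], "hand": 0}, {"dr": [0, 0, 0], "delta_pos": [0, -0.07, 0], "hand": 0}, {"dr": [0, 0, 0], "delta_pos": [0, 0, 0], "hand": 0}]'

```text
time_s: 9.12
eef_pos: [484.6, 39.3, 42.1]
ee_rot: [0.008, 0.015, 1.0, -0.003]
force: [0.5, 0.7, 1.0]
grip_width: -0.001
```

>>> servo_tool --motion '[{"dr": [0, 0, 0], "delta_pos": [0, 0.3, 0], "hand": 0}, {"dr": [0, 0, 0], "delta_pos": [0, 0, -0.8], "hand": 0}, {"dr": [0, 0, 0], "delta_pos": [0.6, -0.4, -0.2], "hand": 0}, {"dr": [0, 0, 0], "delta_pos": [0.6, -0.4, 0], "hand": 0}, {"dr": [0, 0, 0], "delta_pos": [0, 0, 0], "hand": 0}, {"dr": [0, 0, 0], "delta_pos": [0, 0, 0], "hand": 0}]'

```text
time_s: 9.88
eef_pos: [422.6, 19.8, 93.3]
ee_rot: [0.009, 0.014, 1.0, -0.003]
force: [0.4, 0.5, 0.3]
grip_width: -0.0
```

Run:
```python
from h import *
s=ctrl.sense(); print(s['eef_pos'],s['ee_rot'],s['time_s'],s['force'])
p,d=snap('top','t6')
cv2.imwrite('pics/t6c.png',cv2.resize(p[215:335,230:390,::-1],None,fx=5,fy=5,interpolation=cv2.INTER_CUBIC))
p,d=snap('scene','s6')
cv2.imwrite('pics/s6c.png',cv2.resize(p[220:340,190:350,::-1],None,fx=5,fy=5,interpolation=cv2.INTER_CUBIC))
```

```text
[422.57439758  19.76907155  93.27717708] [ 0.00908262  0.01377208  0.99985825 -0.00336252] 9.875 [0.38120874 0.54115821 0.32248287]
```

View pics/t6c.png

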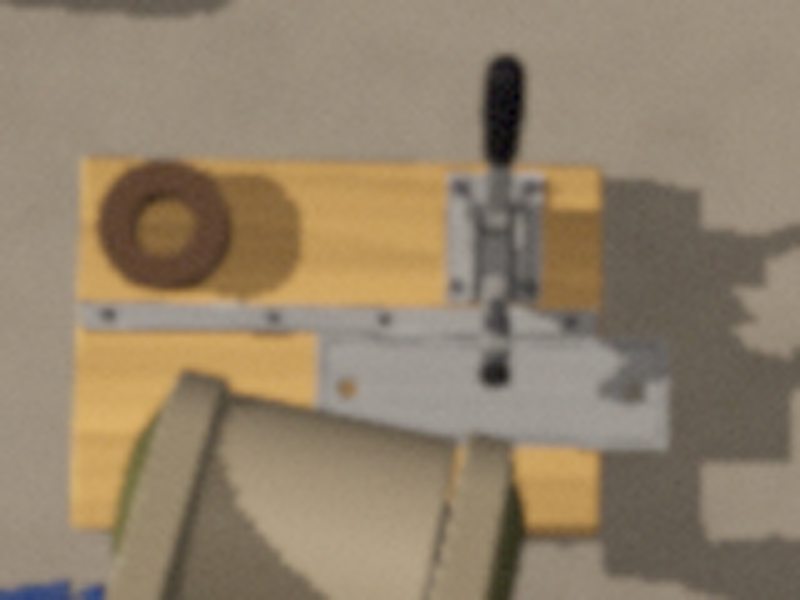

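View pics/s6c.png

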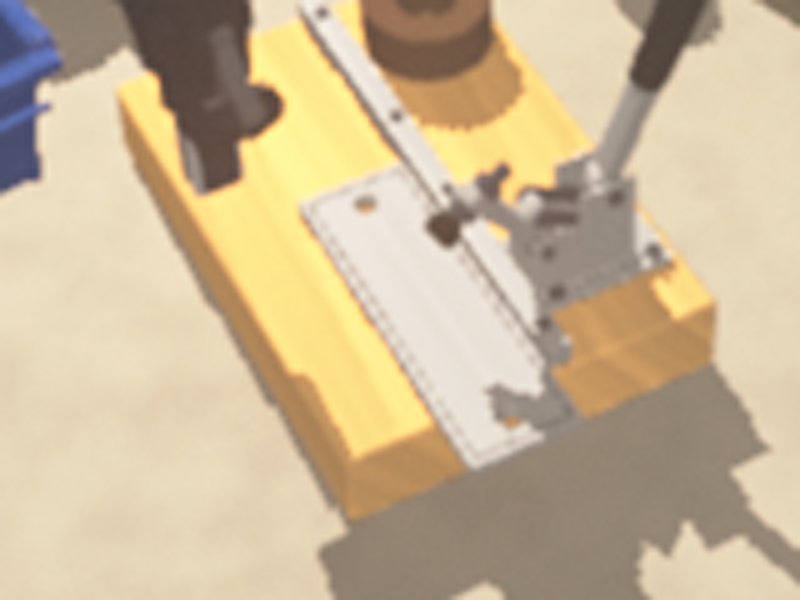

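>>> servo_tool --motion '[{"dr": [0, 0.05, 0], "delta_pos": [-0.12, -0.34, 0.4], "hand": 0}, {"dr": [0, 0, 0], "delta_pos": [0, 0, 0.45], "hand": 0}, {"dr": [0, 0, 0], "delta_pos": [0, 0, 0.13], "hand": 0}, {"dr": [0, 0, 0], "delta_pos": [0, 0, 0], "hand": 0}]'

```text
time_s: 10.48
eef_pos: [431.1, 3.2, 43.1]
ee_rot: [0.005, 0.012, 1.0, -0.003]
force: [-0.2, -0.4, 0.6]
grip_width: -0.002
```

>>> servo_tool --motion '[{"dr": [0, 0, 0], "delta_pos": [-0.15, 0, 0.02], "hand": 0}, {"dr": [0, 0, 0], "delta_pos": [-0.12, 0, 0], "hand": 0}, {"dr": [0, 0, 0], "delta_pos": [-0.06, 0, 0], "hand": 0}]'

```text
time_s: 10.85
eef_pos: [449.8, 2.9, 43.7]
ee_rot: [0.006, 0.012, 1.0, -0.004]
force: [0.1, -0.6, 0.8]
grip_width: 0.001
```

>>> servo_tool --motion '[{"dr": [0, 0, 0], "delta_pos": [-0.05, 0, 0.03], "hand": 0}, {"dr": [0, 0, 0], "delta_pos": [-0.03, 0, 0], "hand": 0}]'

```text
time_s: 11.1
eef_pos: [451.4, 3.0, 42.9]
ee_rot: [0.003, 0.011, 1.0, -0.004]
force: [-13.5, -2.4, 13.9]
grip_width: 0.004
```

>>> servo_tool --motion '[{"dr": [0, 0, 0], "delta_pos": [0.3, 0, 0], "hand": 0}, {"dr": [0, 0.03, 0], "delta_pos": [0.3, 0, -0.9], "hand": 0}, {"dr": [0, 0, 0], "delta_pos": [0, 0, -0.9], "hand": 0}, {"dr": [0, 0, 0], "delta_pos": [0, 0, -0.9], "hand": 0}, {"dr": [0, 0, 0], "delta_pos": [0, 0, 0], "hand": 0}]'

```text
time_s: 11.72
eef_pos: [420.3, 4.6, 182.0]
ee_rot: [-0.0, 0.011, 1.0, -0.004]
force: [-0.9, -0.6, -0.5]
grip_width: 0.0
```

Run:
```python
from h import *
s=ctrl.sense(); print(s['eef_pos'],s['ee_rot'],s['time_s'],s['force'])
p,d=snap('top','t7')
cv2.imwrite('pics/t7c.png',cv2.resize(p[215:335,230:390,::-1],None,fx=5,fy=5,interpolation=cv2.INTER_CUBIC))
p,d=snap('scene','s7')
cv2.imwrite('pics/s7c.png',cv2.resize(p[220:340,190:350,::-1],None,fx=5,fy=5,interpolation=cv2.INTER_CUBIC))
```

```text
[420.25556716   4.64201067 181.96762032] [-2.51254451e-04  1.13803743e-02  9.99928767e-01 -3.58941670e-03] 11.725 [-0.88730152 -0.60157027 -0.49990527]
```

View pics/t7c.png

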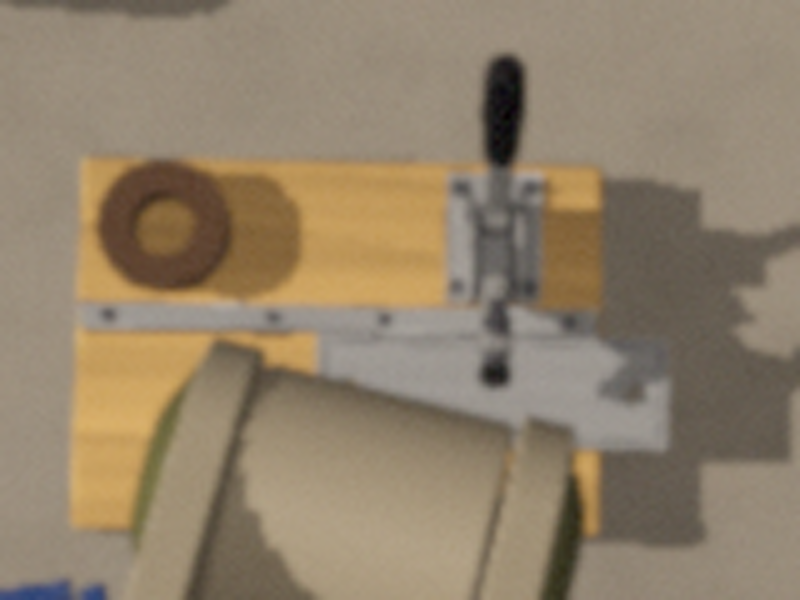

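View pics/s7c.png

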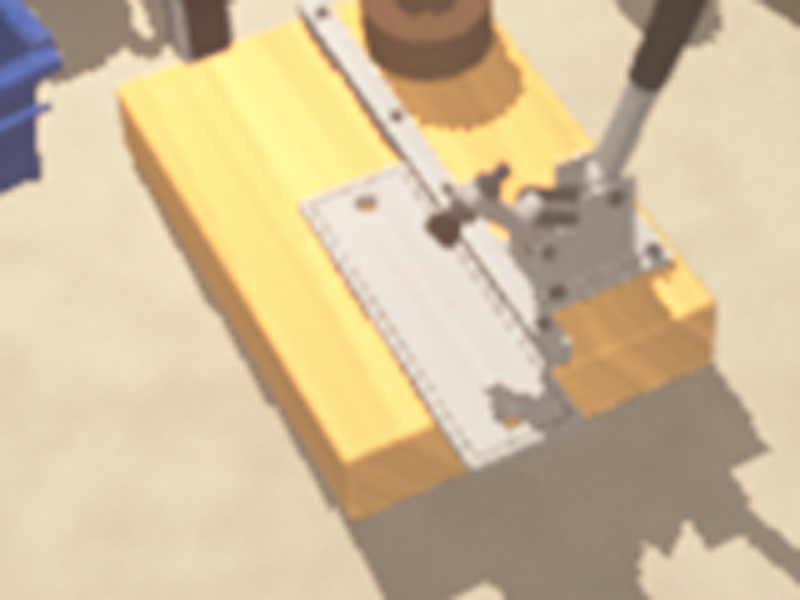

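Run:
```python
from h import *
f=np.load('pics/t7.npz'); p=f['p']
def t(x,y,h): return onplane(f,230+x/5,215+y/5,h)[:2].round(1)
print('block R',t(601,395,40),'plate R',t(669,395,46),'L',t(321,390,46))
print('Rcorners',t(669,338,46),t(667,450,46))
f=np.load('pics/s7.npz')
def s(x,y,h): return onplane(f,190+x/5,220+y/5,h)[:2].round(1)
print('plate',s(473,470,46),s(580,417,46),s(302,206,46),s(400,165,46),'block',s(350,462,40),s(715,303,40),s(118,92,40))
# edges via gradient along -y in top image
g=cv2.cvtColor(np.load('pics/t7.npz')['p'],cv2.COLOR_RGB2GRAY).astype(int)
for v in (285,290,295,302): print(v,g[v,340:370])
```

```text
block R [481.8 -96. ] plate R [ 481.1 -126.5] L [485.4  31.4]
Rcorners [ 507.  -127.1] [ 456.2 -125. ]
plate [ 458.4 -129. ] [ 506.8 -128.2] [463.7  28.1] [510.4  28. ] block [421.4 -97.1] [ 587.1 -102.1] [426.7 136.3]
285 [152 151 150 152 151 152 150 152 153 152 151 144 136 119 110 106 102 100
  99 101 101  96  93  97  94  97  91  95  97  94]
290 [153 153 152 153 154 151 153 152 153 151 142 138 124 110 106 104  99 101
 105 107 107 107 112 111 102  93  95  95  94  93]
295 [152 152 152 152 153 152 151 151 151 147 147 145 138 131 125 116 114 120
 126 139 146 143 143 124 103  91  92  91  94  91]
302 [104  99  96 100 109 130 143 149 149 150 146 143 145 144 144 146 146 147
 148 150 147 142 141 125 101  94  90  92  92  91]
```

>>> servo_tool --motion '[{"dr": [0, 0, 0], "delta_pos": [-0.5, -0.25, -0.1], "hand": 0}, {"dr": [0, 0, 0], "delta_pos": [-0.6, -0.3, -0.05], "hand": 0}, {"dr": [0, 0, 0], "delta_pos": [-0.6, -0.3, 0], "hand": 0}, {"dr": [0, 0, 0], "delta_pos": [-0.5, -0.15, 0], "hand": 0}, {"dr": [0, 0, 0], "delta_pos": [0, 0, 0], "hand": 0}]'

```text
time_s: 12.45
eef_pos: [527.6, -48.1, 176.8]
ee_rot: [-0.011, 0.011, 1.0, -0.001]
force: [-0.5, -0.0, -0.9]
grip_width: 0.002
```

Run:
```python
from h import *
s=ctrl.sense(); print(s['eef_pos'],s['ee_rot'],s['time_s'],s['force'])
p,d=snap('scene','s8')
cv2.imwrite('pics/s8c.png',cv2.resize(p[150:300,220:390,::-1],None,fx=4,fy=4,interpolation=cv2.INTER_CUBIC))
```

```text
[527.5892856  -48.14810011 176.82828193] [-1.05805748e-02  1.14351954e-02  9.99878457e-01 -5.99620469e-04] 12.45 [-0.46349142 -0.03190033 -0.89206163]
```

View pics/s8c.png

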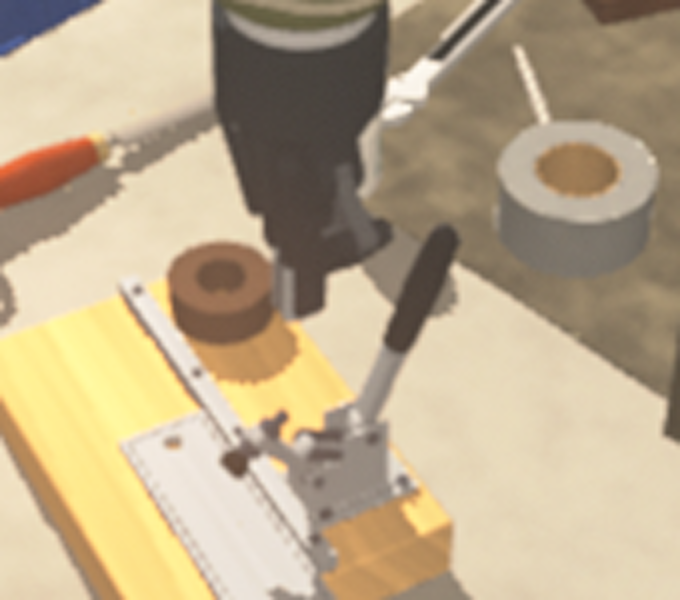

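>>> servo_tool --motion '[{"dr": [0, -0.12, 0], "delta_pos": [-0.4, 0, -0.12], "hand": 0}, {"dr": [0, 0, 0], "delta_pos": [-0.35, 0, 0], "hand": 0}, {"dr": [0, 0, 0], "delta_pos": [-0.2, 0, 0], "hand": 0}, {"dr": [0, 0, 0], "delta_pos": [0, 0, 0], "hand": 0}]'

```text
time_s: 13.0
eef_pos: [571.8, -47.1, 179.8]
ee_rot: [-0.003, 0.011, 1.0, 0.0]
force: [0.4, 0.6, -0.2]
grip_width: -0.002
```

>>> servo_tool --motion '[{"dr": [0, 0, 0], "delta_pos": [-0.25, -0.06, 0.07], "hand": 0}, {"dr": [0, 0, 0], "delta_pos": [-0.25, 0, 0.1], "hand": 0}, {"dr": [0, 0, 0], "delta_pos": [-0.2, 0, 0.12], "hand": 0}, {"dr": [0, 0, 0], "delta_pos": [0, 0, 0], "hand": 0}]'

```text
time_s: 13.5
eef_pos: [608.0, -51.0, 163.8]
ee_rot: [-0.004, 0.011, 1.0, 0.0]
force: [0.1, -0.9, 0.2]
grip_width: -0.001
```

Run:
```python
from h import *
s=ctrl.sense(); print(s['eef_pos'],s['ee_rot'],s['time_s'],s['force'])
p,d=snap('scene','s9')
cv2.imwrite('pics/s9c.png',cv2.resize(p[150:300,220:390,::-1],None,fx=4,fy=4,interpolation=cv2.INTER_CUBIC))
```

```text
[608.01953887 -50.95090699 163.82533291] [-3.99335550e-03  1.08400734e-02  9.99933205e-01  3.61238118e-04] 13.5 [ 0.12399662 -0.89886389  0.22405658]
```

View pics/s9c.png

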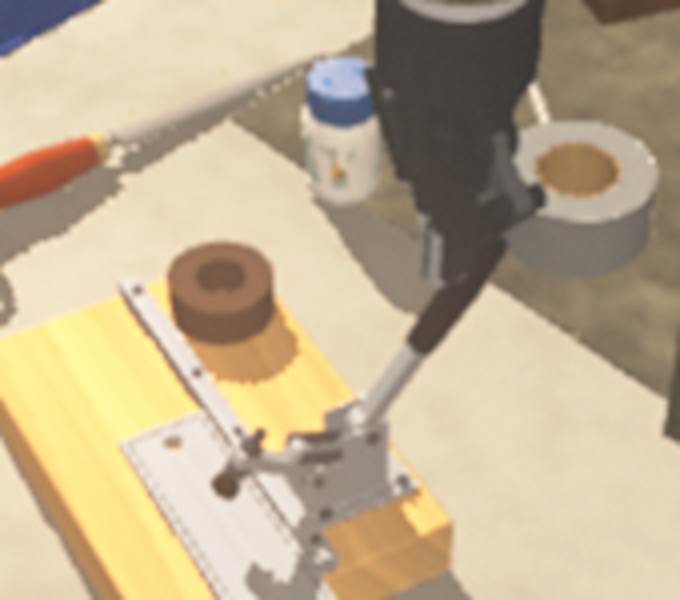

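Lever follows. On along the arc: to about (628,146), then (644,120).

>>> servo_tool --motion '[{"dr": [0, 0, 0], "delta_pos": [-0.2, 0, 0.17], "hand": 0}, {"dr": [0, 0, 0], "delta_pos": [-0.2, 0, 0.2], "hand": 0}, {"dr": [0, 0, 0], "delta_pos": [-0.16, 0, 0.24], "hand": 0}, {"dr": [0, 0, 0], "delta_pos": [-0.12, 0, 0.24], "hand": 0}, {"dr": [0, 0, 0], "delta_pos": [0, 0, 0], "hand": 0}]'

```text
time_s: 14.18
eef_pos: [644.1, -51.8, 118.2]
ee_rot: [-0.003, 0.011, 1.0, 0.0]
force: [0.1, 0.2, 0.1]
grip_width: 0.001
```

Run:
```python
from h import *
s=ctrl.sense(); print(s['eef_pos'],s['ee_rot'],s['time_s'],s['force'])
p,d=snap('scene','s10')
cv2.imwrite('pics/s10c.png',cv2.resize(p[150:300,220:390,::-1],None,fx=4,fy=4,interpolation=cv2.INTER_CUBIC))
```

```text
[644.05161046 -51.79450311 118.20428715] [-3.43773685e-03  1.09033108e-02  9.99934623e-01  2.22153461e-04] 14.175 [0.1027091  0.24426789 0.11342588]
```

View pics/s10c.png

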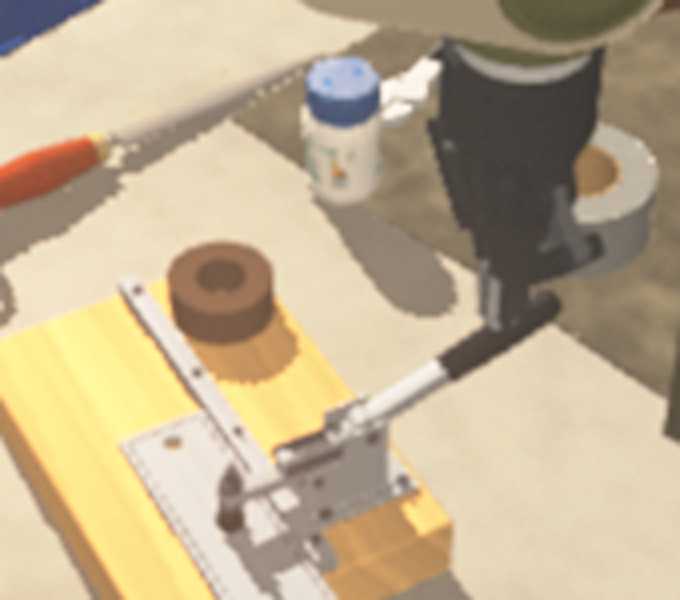

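>>> servo_tool --motion '[{"dr": [0, 0, 0], "delta_pos": [-0.07, 0, 0.2], "hand": 0}, {"dr": [0, 0, 0], "delta_pos": [-0.04, 0, 0.2], "hand": 0}, {"dr": [0, 0, 0], "delta_pos": [0, 0, 0.12], "hand": 0}]'

```text
time_s: 14.6
eef_pos: [650.4, -52.1, 92.5]
ee_rot: [-0.002, 0.011, 1.0, -0.0]
force: [1.9, -0.2, 2.0]
grip_width: -0.001
```

>>> servo_tool --motion '[{"dr": [0, 0, 0], "delta_pos": [0, 0, 0.08], "hand": 0}, {"dr": [0, 0, 0], "delta_pos": [0, 0, 0.06], "hand": 0}]'

```text
time_s: 14.85
eef_pos: [650.6, -52.1, 90.6]
ee_rot: [-0.001, 0.011, 1.0, -0.001]
force: [-12.0, 1.4, 28.1]
grip_width: 0.002
```

>>> servo_tool --motion '[{"dr": [0, 0, 0], "delta_pos": [0, 0, 0.06], "hand": 0}, {"dr": [0, 0, 0], "delta_pos": [0, 0, 0], "hand": 0}, {"dr": [0, 0, 0], "delta_pos": [0, 0, -0.6], "hand": 0}, {"dr": [0, 0, 0], "delta_pos": [0, 0.5, -0.8], "hand": 0}, {"dr": [0, 0, 0], "delta_pos": [0.3, 0.8, -0.8], "hand": 0}, {"dr": [0, 0, 0], "delta_pos": [0.5, 0.9, -0.5], "hand": 0}, {"dr": [0, 0, 0], "delta_pos": [0.5, 0.9, 0], "hand": 0}, {"dr": [0, 0, 0], "delta_pos": [0.5, 0.9, 0], "hand": 0}, {"dr": [0, 0, 0], "delta_pos": [0, 0, 0], "hand": 0}, {"dr": [0, 0, 0], "delta_pos": [0, 0, 0], "hand": 0}]'

```text
time_s: 16.1
eef_pos: [559.8, 155.4, 226.8]
ee_rot: [-0.005, 0.011, 1.0, -0.0]
force: [0.5, -0.2, -0.4]
grip_width: 0.001
```

Run:
```python
from h import *
s=ctrl.sense(); print(s['eef_pos'],s['ee_rot'],s['time_s'],s['force'])
p,d=snap('scene','s11')
cv2.imwrite('pics/s11c.png',cv2.resize(p[200:340,200:380,::-1],None,fx=4,fy=4,interpolation=cv2.INTER_CUBIC))
p,d=snap('top','t11')
cv2.imwrite('pics/t11c.png',cv2.resize(p[205:335,230:390,::-1],None,fx=4.5,fy=4.5,interpolation=cv2.INTER_CUBIC))
```

```text
[559.81879967 155.44662871 226.83745726] [-4.50281695e-03  1.11710984e-02  9.99927373e-01 -4.24047682e-04] 16.1 [ 0.47707166 -0.24017557 -0.42766255]
```

View pics/s11c.png

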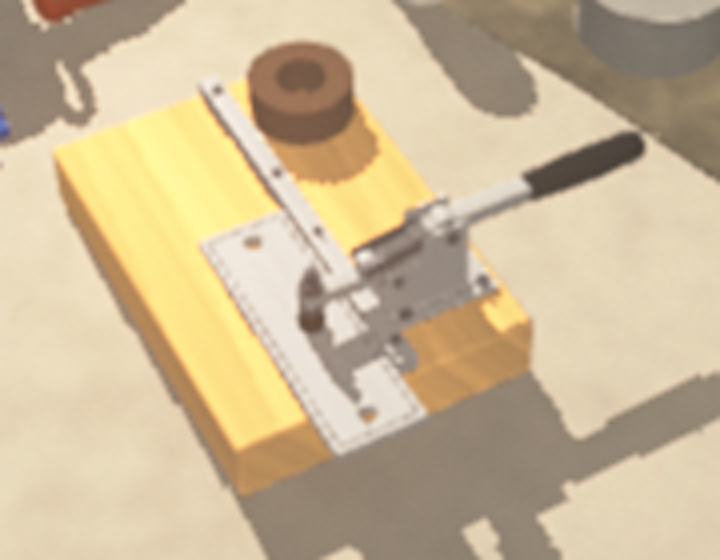

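View pics/t11c.png

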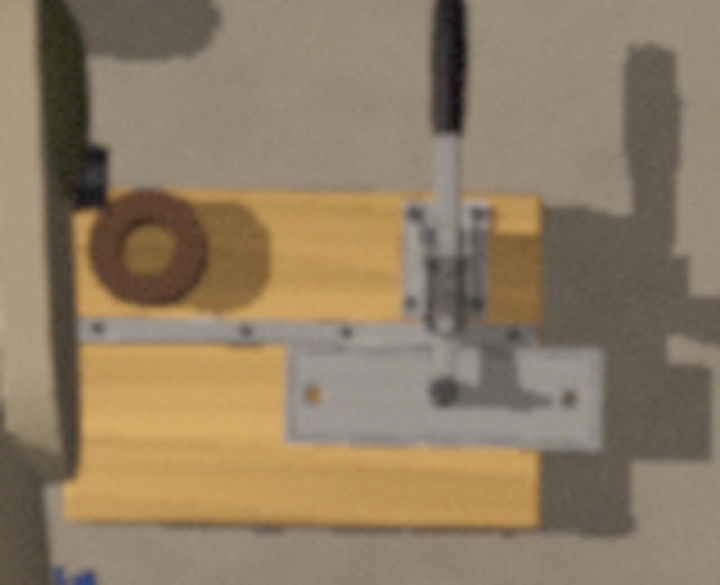

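Run:
```python
from h import *
f=np.load('pics/t11.npz')
def t(x,y,h): return onplane(f,230+x/4.5,205+y/4.5,h)[:2].round(1)
print('holes',t(312,394,46),t(569,399,46),'plateR',t(602,398,46),'blockR',t(540,398,40),t(540,490,40))
print('front',t(288,440,46),t(600,449,46),'block front',t(70,520,40),t(540,524,40),'fence top front',t(80,343,52),t(536,347,52))
d=f['d']
for y in (20,60,110,170): 
    u,v=230+449/4.5,205+y/4.5
    print('lever',unproj(f,u,v))
u,v=proj(f,[640,-50,91]);print(u,v)
for n,l in (('top','emery_roll'),('top','vernier_caliper'),('top','half_round_file')): print(l,[x['bbox'] for x in search_frame(n,l)[:1]])
```

```text
holes [486.3  19.7] [ 482.1 -109.8] plateR [ 482.3 -126.5] blockR [483.1 -95.6] [436.8 -94.6]
front [463.3  32. ] [ 456.7 -124.8] block front [425.  141.9] [419.8 -94.3] fence top front [513.  135.8] [508.1 -93.3]
lever [667.26945364 -50.74773343  95.24556709]
lever [647.16334042 -50.42531536  95.23619071]
lever [623.09633245 -50.2085987   89.60080897]
lever [594.10018403 -49.94773221  82.80341676]
329.5812925845995 221.85353747049058
emery_roll [[248.4, 246.5, 276.0, 274.5]]
vernier_caliper [[425.6, 234.6, 485.9, 318.5]]
half_round_file [[171.0, 183.4, 184.7, 277.4]]
```

```bash
cat > fit.py <<'E'
from h import *
def go(fn):
    f=np.load(fn); p=f['p'].astype(float); s=cv2.GaussianBlur(p[:,:,0]-p[:,:,2],(3,3),0)  # R-B: wood high
    def edge(cols,v0,v1,h,sign):
        P=[]
        for u in cols:
            c=s[v0:v1,u]; g=np.diff(c)*sign; i=int(np.argmax(g)); 
            if 0<i<len(g)-1:
                w=g[i-1:i+2]; o=(w[2]-w[0])/(w.sum()) ; P.append(onplane(f,u,v0+i+.5+o,h)[:2])
        P=np.array(P); k=np.polyfit(P[:,1],P[:,0],1)
        for _ in range(3):
            r=P[:,0]-np.polyval(k,P[:,1]); m=abs(r)<1.0; k=np.polyfit(P[m,1],P[m,0],1)
        return k, m.sum(), len(P), np.std(r[m])
    print('plate front->wood', edge(range(297,348),298,310,46,1))
    print('block front', edge(range(250,348),314,328,40,-1))
    print('fence back', edge(list(range(280,318)),270,281,52,-1))
    print('fence front (left)', edge(range(250,292),277,288,52,1))
    print('block back', edge(range(285,318),240,252,40,1))
go('pics/t11.npz')
E
python3 fit.py
```

```text
plate front->wood (array([3.00917610e-02, 4.61362014e+02]), np.int64(51), 51, np.float64(0.40968370682520766))
block front (array([2.94722203e-02, 4.21681820e+02]), np.int64(98), 98, np.float64(0.3492821881788657))
fence back (array([1.73985561e-02, 5.23924689e+02]), np.int64(37), 38, np.float64(0.07953004777733158))
fence front (left) (array([2.77358915e-02, 5.11044682e+02]), np.int64(42), 42, np.float64(0.4962777952033374))
block back (array([4.53149412e-02, 5.90675061e+02]), np.int64(33), 33, np.float64(0.3348742257170114))
```

```bash
python3 -c "
from rig import ticket; print(ticket.finish_job())"
```

```text
the job is handed in; nothing more can be done
None
```

The plate is flat against the fence, its right end stands about 30 mm beyond the block, and the clamp lever is fully down on it. I handed the job in at about 16 s on the robot's clock. It reported no verdict.

How it was done: I pushed the plate's front edge against the fence and its left end along the fence. I then pressed it against the fence once more, with about 13 N, and swung the lever down until it met its stop at about 28 N.

| Check | Result |
|---|---|
| Overhang of the right end | 30–31 mm, measured in the top view; before clamping, the top and side views agreed |
| Plate's front edge to fence face | 49.7 mm for the 50 mm wide plate, so no measurable gap |
| Skew against the block's front edge | About 0.001 rad |
| Lever | Level in the depth picture |
| Rubber tip | Shown on the plate in both views |
| Emery roll, caliper, file | Never touched; the detector boxes for the roll and the caliper are within a few pixels of the start |
| Arm | Clear of everything, about 227 mm above the bench |

- **Skew:** the other edges I fitted put the block's direction up to about 0.015 rad either way, because they are short or poorly resolved. That is still inside the 0.03 rad limit.
- **Tip force:** I could not measure the rubber tip's force directly. I take it from the lever being level and at its stop.
- **File detection:** the detector's box for the file came out about 22 pixels shorter at the end. The arm appears to hide part of it in that view, but I did not check this separately.

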